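Return the setting block to its dock and start its screw knob

TASK

The long steel setting block (two bores) has been used in the measuring cradle: lift it out across its width, set it down upright on the rubber mat and let go, then take it again by its two ends and lower it, without dropping it, fully home into the empty dock that it fits (the longer nest, two dots on its label). Then lock it in: push that dock's black knob down against its spring and turn it clockwise until it stops, so that its tongue lies across the block and the knob stays down when you let go. Leave the short block where it stands and the short dock's knob unturned.

Things in the scene. Friction and masses are not known exactly. Their poses are not given: they have to be found in the camera images.
- setting_block: the long setting block: plain steel, 60 x 30 x 34 mm (x, y, z), two dark bores on its top, 0.2 to 0.4 kg, loose. Origin at the centre of its underside, x along its 60 mm length, z up. At the start it stands in the cradle.
- cradle: dark steel measuring cradle, fixed, 96 x 40 mm; origin at its underside centre on the bench, its floor 6 mm above. Upright cheeks at both ends of its x axis (12 mm thick, 34 wide, top 38 mm above the bench) stand 2 mm from the block's ends, so there the block can be taken only across its 30 mm width (along y); those sides are open.
- mat_top (a point): centre of the top of a black rubber mat, 110 x 110 mm, 3 mm thick, fixed flat on the bench and empty. Nothing taller than 10 mm stands within 75 mm of this point.
- long_nest (a point): centre of the nest floor (8 mm above the bench) of the long dock. x runs along the nest, z up. The nest takes the long block lengthwise, either way round: 34 mm wide between two 60 mm long side walls with slanted lead-ins, 65 mm long between two 5 mm high end lips, above which the ends are open for fingers. The seated block's top is 34 mm above this point.
- long_dock: the long dock: fixed, grey-painted, base plate 80 x 96 x 8 mm with nest and knob, label with two dots outside its -y wall. Origin on the bench below the nest's centre, x along the nest. Wall tops above the bench: +y wall 41 mm, -y wall 52 mm. The knob's axis stands 48 mm to +y of the nest's centre, its top 78 mm above the bench when up.
- long_knob_grip (a point): on the axis of the long dock's captive screw knob, at mid height of its black fluted round head (32 mm across, 18 mm tall: 9 mm above and below this point); moves with the knob. A steel tongue (44 mm long from the axis, 10 wide, 4 thick) turns with it below; its top is 12 mm below this point, so keep fingertips above that. z is up.
- long_knob_press (a joint): how far that knob is pushed down, m: 0 up (where its spring holds it), 0.0105 at the bottom. The spring pushes back with 5 N at the top and 8 N at the bottom.
- long_knob_turn (a joint): turn of that knob, rad, growing clockwise from above: at 0 the tongue points along +x of the nest, at 1.5 (stop) across the block. Starts between -0.25 and 0.1. Unpushed, it is blocked at about 0.3; held down 7 mm or more it turns on (friction 0.03 N m) and its thread catches, drawing it down to 9 mm. Beyond 1.15 it is locked and stays down by itself.
- short_block: a second loose steel block, 46 x 30 x 34 mm, one bore on its top; stays where it is. Origin at the centre of its underside.
- short_nest (a point): centre of the nest floor of the short dock: like the long one, but the nest is 51 mm long and the label has one dot; too short for the long block, stays empty. Its knob stands 48 mm to +y of this point.
- short_knob_turn (a joint): turn of the short dock's knob, rad; to be left alone.
There are look-alikes about, which are no part of the job. What is shaped like the setting_block but pink is not meant.

How it is judged:
On the way, in this order (a step that is already met when the one before it is completed fails the run):
1. the long block stands upright on the mat, let go (horizontal distance between setting_block and mat_top below 0.05 m and z of setting_block in the frame of mat_top below 0.004 m and angle between setting_block's own z axis and vertical below 0.1 rad and linear speed of setting_block below 0.03 m/s and contact force between the fingers and setting_block below 0.05 N), for 0.2 s.
2. the long block is fully home in the long dock, let go, the knob not yet turned (horizontal distance between setting_block and long_nest below 0.005 m and z of setting_block in the frame of long_nest between -0.004 and 0.004 m and angle between the x axis of setting_block and the x axis of long_nest, either way round below 0.12 rad and angle between setting_block's own z axis and vertical below 0.1 rad and value of joint long_knob_turn below 0.5 rad and contact force between the fingers and setting_block below 0.05 N), for 0.2 s.
At the end, for the whole second after the job is handed in: The long block lies in the long dock's nest: within 5 mm of its centre in plan, within 4 mm of its floor, within 0.12 rad of its direction and upright, at rest; that dock's knob is turned beyond 1.15 rad and stays down by more than 6.5 mm with nothing holding it (horizontal distance between setting_block and long_nest below 0.005 m and z of setting_block in the frame of long_nest between -0.004 and 0.004 m and angle between the x axis of setting_block and the x axis of long_nest, either way round below 0.12 rad and angle between setting_block's own z axis and vertical below 0.1 rad and value of joint long_knob_turn above 1.15 rad and value of joint long_knob_press above 0.0065 m and linear speed of setting_block below 0.02 m/s and contact force between the fingers and setting_block below 0.05 N); the robot touches nothing.
It fails at once if the short block is moved by more than 30 mm (distance of short_block from where it was at the start of the episode above 0.03 m).
It fails at once if the short dock's knob is turned (more than 0.5 rad) (value of joint short_knob_turn above 0.5 rad).
It fails at once if the long block is dropped or slammed into the nest (faster than 0.35 m/s in it) (horizontal distance between setting_block and long_nest below 0.02 m and z of setting_block in the frame of long_nest below 0.03 m and linear speed of setting_block above 0.35 m/s).
It also fails if it takes over 64 s, if anything falls off the work surface, if the arm or the gripper's body presses on something with over 40 N, if the wrist force passes 120 N, or if a joint passes its speed limit or range.

ROBOT

A 7-joint arm with a two-finger parallel gripper is mounted at the origin on the work surface; the furniture and walls round the work are solid. World frame = base frame: x ahead of the robot, y to its left, z up, the work surface at z = 0. Lengths are in m, angles in rad, forces in N, time in s.
With the tool pointing down it reaches from about 0.4 to 0.925 m from the base axis. Payload 4.1 kg.
Tool frame: the origin (TCP) lies at the very end of the fingers, on their centre line; the grasp point (between the pads) lies 19 mm behind it; z points along the fingers, y is the line along which they close (so a half turn about z gives the same grasp; the last joint's range is limited). The gripper opens to 85 mm and grips with 20 to 120 N. Pads are 22 mm wide; open, the fingers measure 114 mm over their backs; the gripper's body (76 mm by 85 mm) begins 54 mm behind the grasp point. The pads swing forward as they close: fully open they stand 13 mm farther back than shut.
Start: joints at [1.234, 0.398, 0.045, 1.537, -0.019, 1.207, -0.051], TCP at [0.153, -0.632, 0.204] pointing down, gripper open.
Joint ranges: [-2.82, 2.82], [-0.49, 2.23], [-1.37, 1.46], [0, 2.46], [-1.36, 4.5], [0.23, 2], [-2.94, 2.94]. Speed limits (rad/s): [2.57, 2.57, 3.14, 3.14, 3.14, 3.14, 3.14].

INTERFACE

Orientations are given as a rotation vector (axis times angle).
In Python, from rig import ctrl gives the robot as it stands. The module is installed in compiled form; this text tells all that it offers.
- The arm moves only by the tool play_rows, never from a script. Its argument "rows" is a list of rows, each an object with "travel": the shift along the world's x, y, z in cm, a list of three; "twist": the turn, a rotation vector about the world's x, y, z in rad, a list of three. In form: [{"travel": [x, y, z], "twist": [rx, ry, rz]}, ...]. A call has 1 to 12 rows; each row shifts and turns the commanded pose from where the row before left it; what a row does not reach is not made up. A row lasts 1/10 s, in which the tool goes at most 50 mm and 8.59 degrees, less where a joint would pass 70% of its speed; a pose out of reach is approached as far as the arm can. A call is refused whole if a number of a shift passes 5 or a number of a turn 0.15, either way. A call with a gripper value outside its range is refused whole. "fingers" is the finger opening in cm, from 0 to 8.54, set as the call begins (left out, the last holds). The fingers move at their own pace and stop on an object; the grip force is fixed at half the most. Time passes only in rows, so rows that do not move let the fingers close. It gives the time, the measured TCP pose, the force, the opening and the grip force at its end, in the units of the state.
- ctrl.observe(): the state, without advancing time (a new reading comes with each control period).
- ctrl.read_camera(name): name is "side" or "top"; returns a dict with "color" (400x640x3 uint8, red, green, blue), "fx", "fy", "cx", "cy" (pixels), "R" (3x3) and "t" (3): a world point X has camera coordinates R X + t. Camera axes: x right, y down, z forward; pixel columns grow to the right and rows downward; lengths in m; the calibration is good to about 2 mm. A picture is of the moment at which its call begins. There is no depth.
- ctrl.hand_in(): hands the job in; it is judged then, once.
The state is a dict: "t": time; "q": joint angles; "qvel": joint speeds; "tau": joint torques, N m; "tool_pos": TCP position; "tcp_rot": TCP orientation; "ft_force": force on the tool from outside, world axes, zero at the start; "ft_torque": the same for the moment, N m; "width": finger opening in m; "grip_force": force on a finger pad.
Only numpy, scipy, OpenCV 4.12 (cv2) and the standard library are available. Lean on these libraries where they do the work, as an engineer would, in place of code of your own. Each camera call takes 0.05 s, during which the arm holds its last target. There are 200 camera calls.

## Working session

There is one attempt and no reset: what is moved stays moved. The work goes in short steps, Python scripts to look and compute and a tool call to move; the robot and the scene stay as the last step left them, time stands still between calls to the robot, and variables do not carry over. Pictures are saved under pics/ and viewed, at most 10 in all, crops included, and the job is handed in when it is done.

Besides the shell and the picture viewer there is one more tool, called after "Request:" as name([rows], argument=value, ...), one row to a line, values as JSON. play_rows: Moves the arm, as the interface text tells. Its arguments: {"type":"object","properties":{"rows":{"type":"array"},"fingers":{"type":"number"}},"required":["rows"]}

```bash
mkdir -p pics; python3 - <<'E'
from rig import ctrl
import cv2,numpy as np,pickle
d={}
for n in("top","side"):
    c=ctrl.read_camera(n);d[n]=c;cv2.imwrite(f"pics/{n}0.png",c["color"][:,:,::-1])
    print(n,c["fx"],c["fy"],c["cx"],c["cy"],np.round(c["R"],4).tolist(),np.round(c["t"],4).tolist())
pickle.dump(d,open("cam0.pkl","wb"))
s=ctrl.observe();print(s)
E
```

```text
top 362.8467486908683 362.8467486908683 319.1357375621953 203.47875128544948 [[0.0132, -0.9998, -0.0117], [-0.9937, -0.0118, -0.1119], [0.1117, 0.0131, -0.9937]] [0.0664, 0.4964, 1.1066]
side 376.10941143049394 376.10941143049394 323.13890918615044 209.28400669831055 [[0.9976, 0.0664, 0.0189], [0.0562, -0.6213, -0.7816], [-0.0402, 0.7808, -0.6235]] [-0.4971, 0.0821, 0.9902]
{'t': 0.1, 'q': array([ 1.23402957,  0.39910894,  0.04502945,  1.53776086, -0.01870567,
        1.2069326 , -0.05071813]), 'qvel': array([ 0.00064778, -0.00278635,  0.00093441, -0.00359904,  0.0006333 ,
        0.00082911,  0.00054323]), 'tau': array([ 4.30617787e-03, -4.76261115e+01,  1.37029208e+00, -2.54949296e+01,
        1.19349404e-02,  5.08408004e-03,  7.24600625e-06]), 'tool_pos': array([ 0.15297328, -0.63109162,  0.2027701 ]), 'tcp_rot': array([-3.11765406e+00, -3.72548349e-01,  5.11702495e-04]), 'ft_force': array([0.19582098, 0.48130292, 0.60457347]), 'ft_torque': array([ 0.01751362, -0.03980456, -0.00014137]), 'grip_force': 0.0, 'width': 0.08564020340669463}
```

View pics/top0.png

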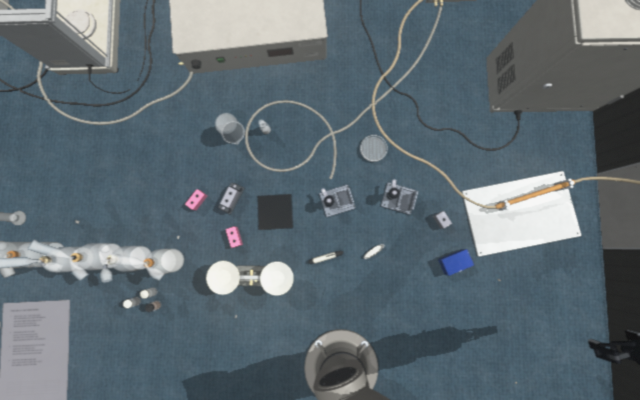

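View pics/side0.png

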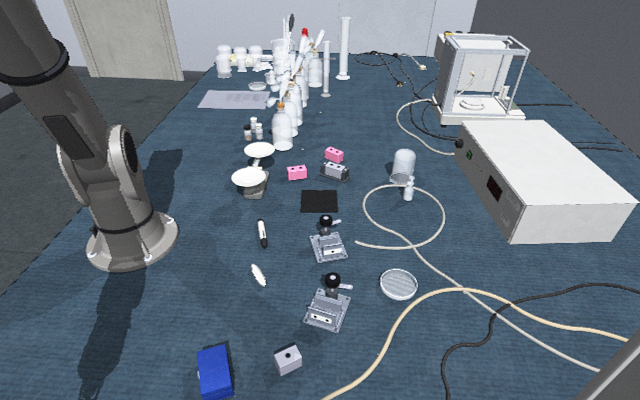

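The top view shows the cradle block near (230,198), the mat near (275,212), docks near (338,200) and (399,196), and the short block near (444,219). The dots need a closer look.

```bash
python3 - <<'E'
import cv2,numpy as np
t=cv2.imread("pics/top0.png");s=cv2.imread("pics/side0.png")
a=cv2.resize(t[175:225,310:430],None,fx=6.6,fy=6.6,interpolation=cv2.INTER_CUBIC)
b=cv2.resize(t[180:235,210:300],None,fx=4.4,fy=4.4,interpolation=cv2.INTER_CUBIC)
c=cv2.resize(s[205:335,300:360],None,fx=4.6,fy=4.6,interpolation=cv2.INTER_CUBIC)
cv2.imwrite("pics/z1.png",np.vstack([a,np.hstack([b,np.zeros((b.shape[0],a.shape[1]-b.shape[1],3),np.uint8)])])[:600])
d=cv2.resize(s[140:220,280:360],None,fx=6,fy=6,interpolation=cv2.INTER_CUBIC)
z=np.zeros((600,770,3),np.uint8);z[:c.shape[0],:c.shape[1]]=c;z[:480,280:760]=d
cv2.imwrite("pics/z2.png",z)
E
```

```text
(no output)
```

View pics/z1.png

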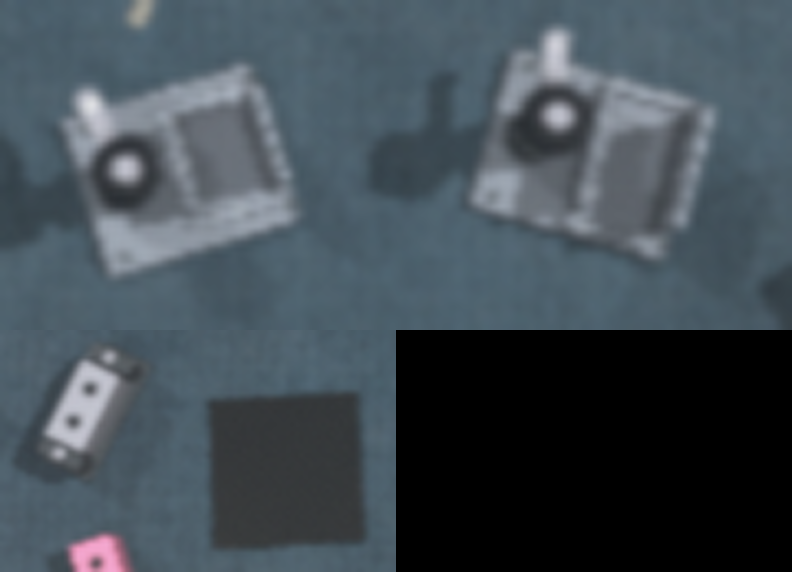

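View pics/z2.png

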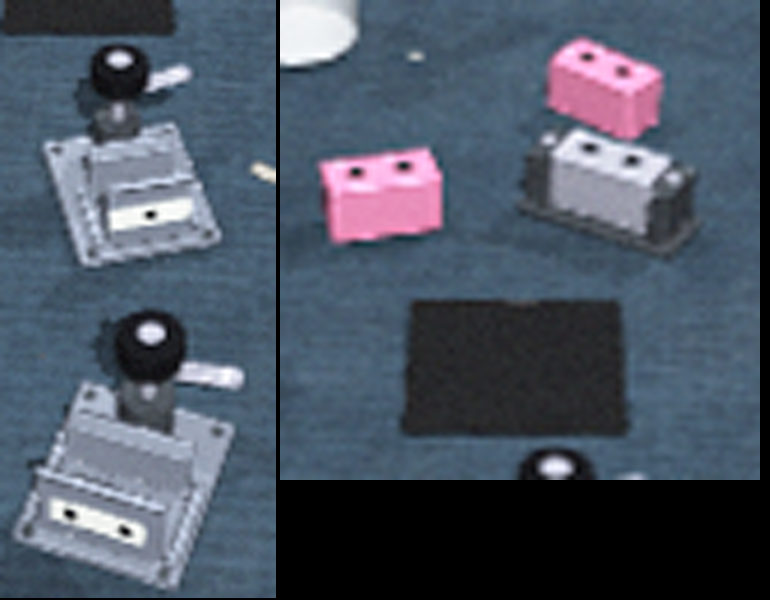

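The second zoom shows the two-dot label on the dock nearer the side camera, at (399,196) in the top view, so that one is the long dock. The steel two-bore block stands in the cradle at (230,198), with its bores near (230.5,193) and (226.6,201).

```bash
cat > h.py <<'E'
import cv2,numpy as np,pickle
def cast(c,p,z):
    R,t=np.array(c["R"]),np.array(c["t"]);C=-R.T@t
    d=R.T@np.array([(p[0]-c["cx"])/c["fx"],(p[1]-c["cy"])/c["fy"],1.]);return C+d*(z-C[2])/d[2]
def proj(c,X):
    v=np.array(c["R"])@np.array(X)+np.array(c["t"]);return np.array([c["fx"]*v[0]/v[2]+c["cx"],c["fy"]*v[1]/v[2]+c["cy"]])
def tri(cs,ps):
    A=[];b=[]
    for c,p in zip(cs,ps):
        R,t=np.array(c["R"]),np.array(c["t"])
        for k,f,o in((0,c["fx"],c["cx"]),(1,c["fy"],c["cy"])):
            u=(p[k]-o)/f;A.append(R[k]-u*R[2]);b.append(u*t[2]-t[k])
    return np.linalg.lstsq(np.array(A),np.array(b),rcond=None)[0]
def cent(w,box):  # intensity weighted centroid in box (x0,y0,x1,y1); w image
    x0,y0,x1,y1=box;m=w[y0:y1,x0:x1].astype(float);Y,X=np.mgrid[y0:y1,x0:x1];return np.array([(m*X).sum(),(m*Y).sum()])/m.sum()
def edge(g,a,b,n=12,h=2.5):  # refine line a-b by max gradient along the normal
    a,b=np.array(a,float),np.array(b,float);d=(b-a)/np.linalg.norm(b-a);nn=np.array([-d[1],d[0]]);s=np.arange(-h,h+.01,.1);P=[]
    for k in np.linspace(.15,.85,n):
        q=(a+k*(b-a))[None]+s[:,None]*nn;v=cv2.remap(g,q[:,0].astype(np.float32)[None],q[:,1].astype(np.float32)[None],cv2.INTER_CUBIC)[0]
        e=np.abs(np.gradient(cv2.GaussianBlur(v[None],(0,0),4)[0]));P.append(q[3:-3][e[3:-3].argmax()])
    P=np.array(P,np.float32);l=cv2.fitLine(P,cv2.DIST_HUBER,0,.01,.01).ravel();r=(P-l[2:])@np.array([-l[1],l[0]]);return l,r.std()
def isect(l,m):
    k=np.linalg.solve(np.array([l[:2],-m[:2]]).T,m[2:]-l[2:]);return l[2:]+k[0]*l[:2]
E
python3 - <<'E'
from h import *
d=pickle.load(open("cam0.pkl","rb"));T,S=d["top"],d["side"]
np.set_printoptions(precision=4,suppress=True)
def z2p(p,s,o):return (np.array(p)+.5)/s-.5+np.array(o)
gt=cv2.cvtColor(T["color"],cv2.COLOR_RGB2GRAY).astype(np.float32);gs=cv2.cvtColor(S["color"],cv2.COLOR_RGB2GRAY).astype(np.float32)
# mat
m=(T["color"].max(2)<70).astype(np.uint8)[190:235,250:300];n,l,st,c=cv2.connectedComponentsWithStats(m);i=1+st[1:,4].argmax()
print("mat px",c[i]+[250,190],st[i,4],"world",cast(T,c[i]+[250,190],.003))
# block bores: dark in the bright top, both views
for nm,c,g,ps in(("T",T,gt,[z2p(p,4.4,(210,180)) for p in((90,388-330),(73,422-330))]),("S",S,gs,[z2p(p,6,(280,140)) for p in((590-280,148),(633-280,160))])):
    q=[]
    for p in ps:
        x,y=np.round(p).astype(int);w=g[y-2:y+3,x-2:x+3];w=np.clip(w.max()*.9-w,0,None);Y,X=np.mgrid[y-2:y+3,x-2:x+3];q.append(np.array([(w*X).sum(),(w*Y).sum()])/w.sum())
    W=[cast(c,p,.04) for p in q];print(nm,"bores",np.array(ps),np.array(q),W,"mid",(W[0]+W[1])/2,"dist",np.linalg.norm(W[0]-W[1]),"ang",np.arctan2(*(W[0]-W[1])[1::-1]))
# knob cap
kt=z2p((558,117),6.6,(310,175));ks=z2p((150,333),4.6,(300,205))
q=[]
for g,p in((gt,kt),(gs,ks)):
    x,y=np.round(p).astype(int);w=np.clip(g-100,0,None);q.append(cent(w,(x-3,y-3,x+4,y+4)))
print("cap",kt,ks,q,tri([T,S],q),cast(T,q[0],.078),cast(S,q[1],.078))
ct=[z2p(p,6.6,(310,175)) for p in((515,52),(472,205),(660,258))]
cs=[z2p(p,4.6,(300,205)) for p in((18,537),(175,588),(232,428),(88,383))]
print("plateT",np.array([cast(T,p,.008) for p in ct]));print("plateS",np.array([cast(S,p,.008) for p in cs]))
e=[edge(gs,cs[i],cs[(i+1)%4]) for i in range(4)];print("res",[x[1] for x in e])
P=np.array([cast(S,isect(e[i-1][0],e[i][0]),.008) for i in range(4)]);print("plateS ref",P,np.linalg.norm(np.roll(P,-1,0)-P,axis=1))
e=[edge(gt,ct[i],ct[i+1]) for i in range(2)];print([x[1] for x in e],cast(T,isect(e[0][0],e[1][0]),.008))
for l,_ in e:
    a=cast(T,l[2:]-l[:2]*5,.008);b=cast(T,l[2:]+l[:2]*5,.008);print("dirT",np.arctan2(*(b-a)[1::-1]))
for i in range(4):
    v=P[(i+1)%4]-P[i];print("dirS",np.arctan2(v[1],v[0]))
E
```

```text
mat px [274.6822 211.4995] 1095 world [0.4709 0.2146 0.003 ]
T bores [[230.0682 192.7955]
 [226.2045 200.5227]] [[229.9973 192.927 ]
 [226.1933 200.3629]] [array([0.524 , 0.3505, 0.04  ]), array([0.5005, 0.3614, 0.04  ])] mid [0.5122 0.356  0.04  ] dist 0.025866061821149873 ang -0.43513679469990835
S bores [[331.25   164.25  ]
 [338.4167 166.25  ]] [[331.434  163.7691]
 [338.3816 165.8643]] [array([0.5004, 0.3669, 0.04  ]), array([0.5235, 0.3562, 0.04  ])] mid [0.5119 0.3616 0.04  ] dist 0.02548216919987617 ang 2.709502539251593
cap [394.1212 192.303 ] [332.2174 277.    ] [array([394.202 , 192.1029]), array([332.4079, 276.9282])] [ 0.5267 -0.1519  0.0793] [ 0.5269 -0.1522  0.078 ] [ 0.5267 -0.1508  0.078 ]
plateT [[ 0.5681 -0.1451  0.008 ]
 [ 0.4933 -0.1239  0.008 ]
 [ 0.4688 -0.2137  0.008 ]]
plateS [[ 0.471  -0.2174  0.008 ]
 [ 0.5441 -0.2384  0.008 ]
 [ 0.5688 -0.1471  0.008 ]
 [ 0.4963 -0.1249  0.008 ]]
res [np.float32(0.36958402), np.float32(0.62149155), np.float32(0.9658141), np.float32(0.30172786)]
plateS ref [[ 0.4671 -0.2189  0.008 ]
 [ 0.5445 -0.2374  0.008 ]
 [ 0.5704 -0.1436  0.008 ]
 [ 0.4929 -0.13    0.008 ]] [0.0796 0.0973 0.0787 0.0926]
[np.float32(0.94338065), np.float32(0.2007218)] [ 0.4931 -0.1223  0.008 ]
dirT -0.297591818162709
dirT -1.8130582183112087
dirS -0.23459930688669617
dirS 1.3020186947457824
dirS 2.9675945437899043
dirS -1.8524761926099762
```

Measurements and checks:
- Long dock: knob axis (0.527,-0.152), height 79 mm against the given 78. Plate sides came out at 80 x 95 mm, yaw about -0.26, which puts the nest near (0.5145,-0.198).
- Mat: centre (0.471,0.2146).
- Block: centre about (0.512,0.358), yaw -0.43.

I'll go over there now.

Request:
play_rows([
  {"travel":[0,0,2.5],"twist":[0,0,0]},
  {"travel":[0,0,2.5],"twist":[0,0,0]},
  {"travel":[3.6,2.4,0],"twist":[0,0,0]},
  {"travel":[3.6,2.4,0],"twist":[0,0,0]},
  {"travel":[3.6,2.4,0],"twist":[0,0,0]},
  {"travel":[3.6,2.4,0],"twist":[0,0,0]},
  {"travel":[3.6,2.4,0],"twist":[0,0,0]},
  {"travel":[3.6,2.4,0],"twist":[0,0,0]},
  {"travel":[3.6,2.4,0],"twist":[0,0,0]},
  {"travel":[3.6,2.4,0],"twist":[0,0,0]},
  {"travel":[3.6,2.4,0],"twist":[0,0,0]},
  {"travel":[3.6,2.4,0],"twist":[0,0,0]},
], fingers=6.5)

```text
t: 1.3
tool_pos: [0.5141, -0.3905, 0.2533]
tcp_rot: [-3.119, -0.373, 0.001]
ft_force: [0.6, -1.0, -0.2]
width: 0.0653
grip_force: 0.0
```

Request:
play_rows([
  {"travel":[0.6,3.6,0],"twist":[0,0,-0.067]},
  {"travel":[0.6,3.6,0],"twist":[0,0,-0.067]},
  {"travel":[0.6,3.6,0],"twist":[0,0,-0.067]},
  {"travel":[0.6,3.6,0],"twist":[0,0,-0.067]},
  {"travel":[0.6,3.6,0],"twist":[0,0,-0.067]},
  {"travel":[0.6,3.6,0],"twist":[0,0,-0.067]},
  {"travel":[0.6,3.6,0],"twist":[0,0,-0.067]},
  {"travel":[0.6,3.6,0],"twist":[0,0,-0.067]},
  {"travel":[0.6,3.6,0],"twist":[0,0,-0.067]},
  {"travel":[0.6,3.6,0],"twist":[0,0,-0.067]},
  {"travel":[-0.6,3.9,0],"twist":[0,0,0]},
  {"travel":[-0.6,3.9,0],"twist":[0,0,0]},
])

```text
t: 2.5
tool_pos: [0.5607, 0.0477, 0.2532]
tcp_rot: [3.068, -0.674, -0.001]
ft_force: [1.5, 0.2, -0.2]
width: 0.0651
grip_force: 0.0
```

Request:
play_rows([
  {"travel":[-0.6,3.9,0],"twist":[0,0,0]},
  {"travel":[-0.6,3.9,0],"twist":[0,0,0]},
  {"travel":[-0.6,3.9,0],"twist":[0,0,0]},
  {"travel":[-0.6,3.9,0],"twist":[0,0,0]},
  {"travel":[-0.6,3.9,0],"twist":[0,0,0]},
  {"travel":[-0.6,3.9,0],"twist":[0,0,0]},
  {"travel":[-0.6,3.9,0],"twist":[0,0,0]},
  {"travel":[-0.6,3.9,-3],"twist":[0,0,0]},
  {"travel":[0,0,-4],"twist":[0,0,0]},
  {"travel":[0,0,-4],"twist":[0,0,0]},
  {"travel":[0,0,0],"twist":[0,0,0]},
  {"travel":[0,0,0],"twist":[0,0,0]},
])

```text
t: 3.7
tool_pos: [0.5131, 0.3579, 0.1437]
tcp_rot: [3.067, -0.674, -0.001]
ft_force: [-0.2, 0.6, 0.3]
width: 0.0646
grip_force: 0.0
```

```bash
python3 - <<'E'
from rig import ctrl
from h import *
c=ctrl.read_camera("side");s=ctrl.observe();print(s["q"].round(3),s["tool_pos"].round(4),s["tcp_rot"].round(3),s["width"])
p=proj(c,s["tool_pos"]);print(p)
x,y=310,150
cv2.imwrite("pics/s1.png",cv2.resize(c["color"][90:230,260:430,::-1],None,fx=4,fy=4,interpolation=cv2.INTER_CUBIC))
E
```

```text
[-0.351  0.43  -0.433  1.653  0.198  1.1   -2.843] [0.5142 0.3588 0.1455] [-3.067e+00  6.740e-01 -2.000e-03] 0.06512917506271564
[336.90222644 136.057611  ]
```

View pics/s1.png

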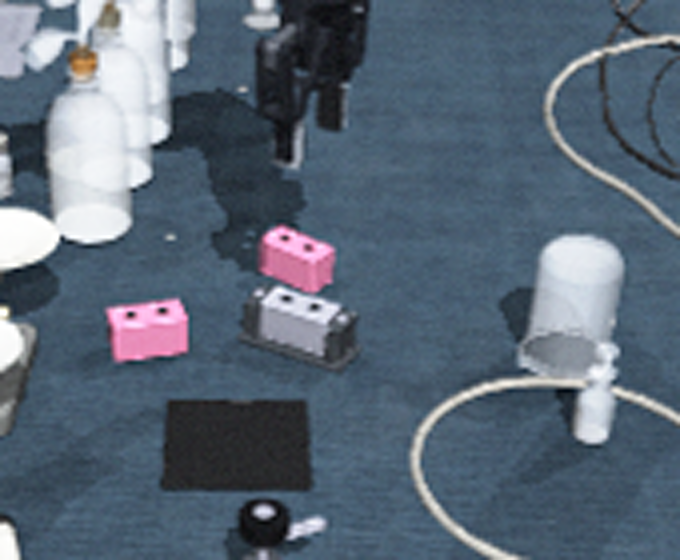

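The view shows the open fingers above the cradle block, with tips near (332,131) and (343,123), and nothing in their way. One quick numeric check of the tip positions comes before the descent.

```bash
python3 - <<'E'
from rig import ctrl
from h import *
S=ctrl.read_camera("side");T=ctrl.read_camera("top");s=ctrl.observe()
y=cv2.Rodrigues(s["tcp_rot"])[0][:,1];p=s["tool_pos"]
for g in(.0325,-.0325):
  for dz in(0,.008):print(g,dz,proj(S,p+y*g+[0,0,dz]).round(1),proj(T,p+y*g+[0,0,dz]).round(1))
a=cv2.resize(S["color"][110:150,315:365,::-1],None,fx=8,fy=8,interpolation=cv2.INTER_CUBIC);b=cv2.resize(T["color"][165:215,200:250,::-1],None,fx=8,fy=8,interpolation=cv2.INTER_CUBIC)
z=np.zeros((400,800,3),np.uint8);z[:320,:400]=a;z[:,400:]=b;cv2.imwrite("pics/s2.png",z)
E
```

```text
0.0325 0 [332.2 140.1] [227.3 195.7]
0.0325 0.008 [332.3 137.7] [226.6 195.3]
-0.0325 0 [341.8 131.4] [206.9 185.9]
-0.0325 0.008 [341.9 129.1] [206.  185.4]
```

View pics/s2.png

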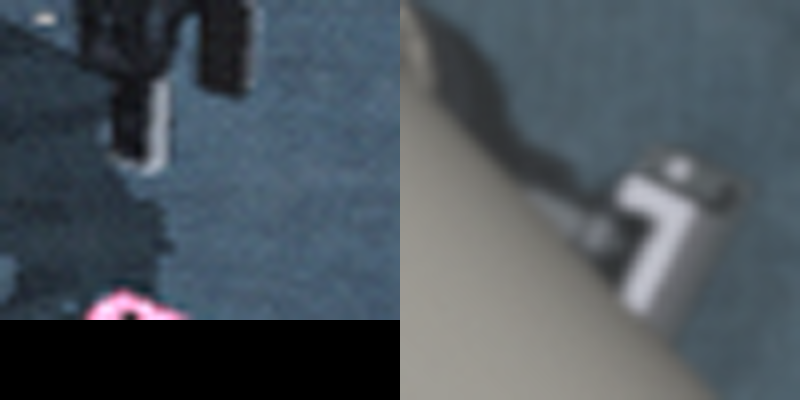

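Top-view tips agree within 1–2 px; the side view reads about 6 px high, which fits the open fingers sitting farther back. I'll descend in slow steps and watch the force.

Request:
play_rows([
  {"travel":[0,0,-3],"twist":[0,0,0]},
  {"travel":[0,0,-3],"twist":[0,0,0]},
  {"travel":[0,0,-2],"twist":[0,0,0]},
  {"travel":[0,0,-1.5],"twist":[0,0,0]},
  {"travel":[0,0,-1],"twist":[0,0,0]},
  {"travel":[0,0,-1],"twist":[0,0,0]},
  {"travel":[0,0,-0.7],"twist":[0,0,0]},
  {"travel":[0,0,-0.6],"twist":[0,0,0]},
  {"travel":[0,0,0],"twist":[0,0,0]},
  {"travel":[0,0,0],"twist":[0,0,0]},
])

```text
t: 4.85
tool_pos: [0.5133, 0.3585, 0.016]
tcp_rot: [-3.068, 0.673, -0.0]
ft_force: [0.6, 0.3, -0.1]
width: 0.0648
grip_force: 0.0
```

Request:
play_rows([
  {"travel":[0,0,0],"twist":[0,0,0]},
  {"travel":[0,0,0],"twist":[0,0,0]},
  {"travel":[0,0,0],"twist":[0,0,0]},
  {"travel":[0,0,0],"twist":[0,0,0]},
  {"travel":[0,0,0],"twist":[0,0,0]},
  {"travel":[0,0,0],"twist":[0,0,0]},
  {"travel":[0,0,0],"twist":[0,0,0]},
  {"travel":[0,0,0],"twist":[0,0,0]},
], fingers=1)

```text
t: 5.65
tool_pos: [0.5131, 0.3583, 0.0157]
tcp_rot: [3.068, -0.673, -0.0]
ft_force: [-0.1, -0.1, -0.5]
width: 0.0101
grip_force: 0.0
```

```bash
python3 - <<'E'
from rig import ctrl
from h import *
S=ctrl.read_camera("side");s=ctrl.observe();print({k:np.round(s[k],4) for k in("tool_pos","tcp_rot","ft_force","ft_torque","width","grip_force","q")})
E
```

```text
{'tool_pos': array([0.5132, 0.3583, 0.0157]), 'tcp_rot': array([ 3.0684e+00, -6.7350e-01, -1.0000e-04]), 'ft_force': array([ 0.9811, -0.4176, -0.372 ]), 'ft_torque': array([ 0.0214,  0.0125, -0.0371]), 'width': np.float64(0.0094), 'grip_force': np.float64(0.0), 'q': array([-0.4077,  0.569 , -0.3623,  1.7553,  0.254 ,  0.8636, -2.8868])}
```

It closed to 10 mm with no contact, so the fingers missed the block. I'll look before doing anything else.

```bash
python3 - <<'E'
from rig import ctrl
from h import *
S=ctrl.read_camera("side");T=ctrl.read_camera("top")
a=cv2.resize(S["color"][110:190,290:370,::-1],None,fx=5,fy=5,interpolation=cv2.INTER_CUBIC);b=cv2.resize(T["color"][160:240,190:270,::-1],None,fx=5,fy=5,interpolation=cv2.INTER_CUBIC)
cv2.imwrite("pics/s3.png",np.hstack([a,b]))
E
```

```text
(no output)
```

View pics/s3.png

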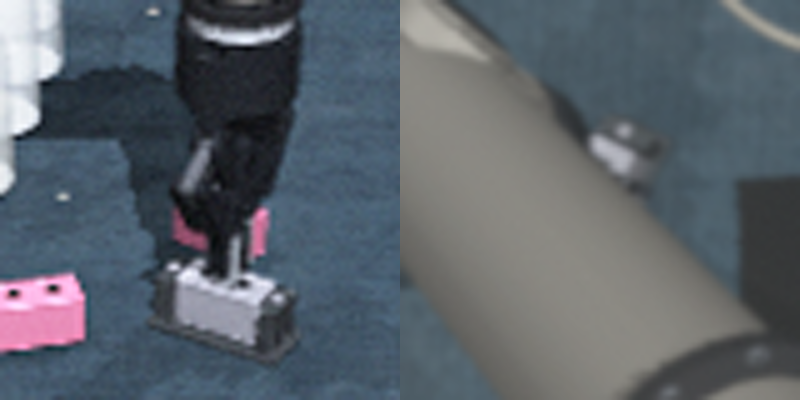

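```bash
python3 - <<'E'
from rig import ctrl
from h import *
np.set_printoptions(precision=4,suppress=True)
d=pickle.load(open("cam0.pkl","rb"));T,S=d["top"],d["side"];s=ctrl.observe()
print("near tip",tri([T,S],[(224.6,194.4),(334,131)]))
print("bores",tri([T,S],[(229.997,192.927),(338.38,165.86)]),tri([T,S],[(226.19,200.36),(331.43,163.77)]))
p=s["tool_pos"];print("tcp px",proj(S,p),[proj(S,p+[0,0,k]) .round(1)for k in(.01,.02,.03)], "block top centre px",proj(S,[.512,.357,.04]))
print("side px (335.6,165) at z",[ (z,cast(S,(335.6,165),z)) for z in(.016,.04)])
# mat in side at z=.003
m=(S["color"].max(2)<60).astype(np.uint8)[185:215,295:345];n,l,st,c=cv2.connectedComponentsWithStats(m);i=1+st[1:,4].argmax();print("matS",cast(S,c[i]+[295,185],.003),st[i])
E
```

```text
near tip [0.5031 0.3297 0.1763]
bores [0.5235 0.3494 0.0442] [0.5003 0.3604 0.044 ]
tcp px [334.9382 171.6545] [array([335.1, 169.1]), array([335.2, 166.5]), array([335.3, 163.9])] block top centre px [334.8558 165.5591]
side px (335.6,165) at z [(0.016, array([0.5137, 0.3994, 0.016 ])), (0.04, array([0.5143, 0.3607, 0.04  ]))]
matS [0.4708 0.2113 0.003 ] [  5   5  38  23 796]
```

The tips triangulate to about 25–30 mm above the reported TCP, with x,y agreeing. So the closed fingers are now just above the block. I'll touch the block top (z = 0.040) gently to calibrate height.

Request:
play_rows([
  {"travel":[0,0,-0.1],"twist":[0,0,0]},
  {"travel":[0,0,-0.1],"twist":[0,0,0]},
  {"travel":[0,0,-0.1],"twist":[0,0,0]},
])

```text
t: 6.1
tool_pos: [0.5132, 0.3583, 0.0128]
tcp_rot: [3.068, -0.674, -0.0]
ft_force: [-1.3, -0.9, 6.4]
width: 0.01
grip_force: 3.2
```

Request:
play_rows([
  {"travel":[0,0,-0.1],"twist":[0,0,0]},
  {"travel":[0,0,-0.1],"twist":[0,0,0]},
])

```text
t: 6.3
tool_pos: [0.5132, 0.3583, 0.0127]
tcp_rot: [3.068, -0.674, 0.0]
ft_force: [-4.7, -3.1, 17.3]
width: 0.0096
grip_force: 8.8
```

Request:
play_rows([
  {"travel":[0,0,-0.1],"twist":[0,0,0]},
  {"travel":[0,0,-0.1],"twist":[0,0,0]},
])

```text
t: 6.5
tool_pos: [0.5133, 0.3584, 0.0127]
tcp_rot: [3.067, -0.674, 0.001]
ft_force: [-7.6, -5.5, 28.9]
width: 0.0101
grip_force: 14.3
```

Contact came at tool z 0.0127, so the true tip is 27 mm above the reading. I'll shift all heights by 27 mm and regrasp.

Request:
play_rows([
  {"travel":[0,0,1],"twist":[0,0,0]},
  {"travel":[0,0,2],"twist":[0,0,0]},
])

```text
t: 6.7
tool_pos: [0.5121, 0.3573, 0.0379]
tcp_rot: [3.066, -0.673, -0.003]
ft_force: [0.2, -0.3, 0.2]
width: 0.01
grip_force: 0.0
```

Request:
play_rows([
  {"travel":[0,0,0],"twist":[0,0,0]},
  {"travel":[0,0,0],"twist":[0,0,0]},
  {"travel":[0,0,0],"twist":[0,0,0]},
  {"travel":[0,0,0],"twist":[0,0,0]},
  {"travel":[0,0,0],"twist":[0,0,0]},
  {"travel":[0,0,0],"twist":[0,0,0]},
  {"travel":[0,0,0],"twist":[0,0,0]},
], fingers=6.5)

```text
t: 7.4
tool_pos: [0.513, 0.3582, 0.0385]
tcp_rot: [3.068, -0.673, -0.001]
ft_force: [-1.1, 0.3, 0.3]
width: 0.0647
grip_force: 0.0
```

Request:
play_rows([
  {"travel":[0,0,-1],"twist":[0,0,0]},
  {"travel":[0,0,-1],"twist":[0,0,0]},
  {"travel":[0,0,-0.8],"twist":[0,0,0]},
])

```text
t: 7.7
tool_pos: [0.5125, 0.3577, 0.0092]
tcp_rot: [3.067, -0.673, -0.002]
ft_force: [0.5, 0.0, 0.4]
width: 0.0651
grip_force: 0.0
```

Request:
play_rows([
  {"travel":[0,0,-0.7],"twist":[0,0,0]},
  {"travel":[0,0,-0.7],"twist":[0,0,0]},
  {"travel":[0,0,-0.6],"twist":[0,0,0]},
  {"travel":[0,0,-0.4],"twist":[0,0,0]},
  {"travel":[0,0,0],"twist":[0,0,0]},
])

```text
t: 8.2
tool_pos: [0.5128, 0.358, -0.0139]
tcp_rot: [3.068, -0.673, -0.001]
ft_force: [-0.6, -0.5, -0.4]
width: 0.0647
grip_force: 0.0
```

Request:
play_rows([
  {"travel":[0,0,0],"twist":[0,0,0]},
  {"travel":[0,0,0],"twist":[0,0,0]},
  {"travel":[0,0,0],"twist":[0,0,0]},
  {"travel":[0,0,0],"twist":[0,0,0]},
  {"travel":[0,0,0],"twist":[0,0,0]},
  {"travel":[0,0,0],"twist":[0,0,0]},
  {"travel":[0,0,0],"twist":[0,0,0]},
  {"travel":[0,0,0],"twist":[0,0,0]},
], fingers=1)

```text
t: 9.0
tool_pos: [0.5135, 0.3583, -0.0127]
tcp_rot: [-3.068, 0.674, -0.001]
ft_force: [-0.3, -1.7, 5.4]
width: 0.0289
grip_force: 60.6
```

The block is held at width 29 mm. I'll lift it and carry it to the mat.

Request:
play_rows([
  {"travel":[0,0,0.5],"twist":[0,0,0]},
  {"travel":[0,0,1.5],"twist":[0,0,0]},
  {"travel":[0,0,3],"twist":[0,0,0]},
  {"travel":[0,0,3],"twist":[0,0,0]},
  {"travel":[-0.8,-2.9,0],"twist":[0,0,0]},
  {"travel":[-0.8,-2.9,0],"twist":[0,0,0]},
  {"travel":[-0.8,-2.9,0],"twist":[0,0,0]},
  {"travel":[-0.9,-2.9,0],"twist":[0,0,0]},
  {"travel":[-0.9,-2.8,0],"twist":[0,0,0]},
  {"travel":[0,0,0],"twist":[0,0,0]},
  {"travel":[0,0,-2],"twist":[0,0,0]},
  {"travel":[0,0,-2],"twist":[0,0,0]},
])

```text
t: 10.2
tool_pos: [0.4722, 0.2153, 0.0277]
tcp_rot: [-3.066, 0.673, -0.004]
ft_force: [-0.8, 0.1, -2.9]
width: 0.0287
grip_force: 60.3
```

Request:
play_rows([
  {"travel":[0,0,-1.5],"twist":[0,0,0]},
  {"travel":[0,0,-1],"twist":[0,0,0]},
  {"travel":[0,0,-0.7],"twist":[0,0,0]},
  {"travel":[0,0,-0.4],"twist":[0,0,0]},
  {"travel":[0,0,0],"twist":[0,0,0]},
])

```text
t: 10.7
tool_pos: [0.4712, 0.2145, -0.0093]
tcp_rot: [3.069, -0.673, -0.0]
ft_force: [-0.3, 0.4, -1.8]
width: 0.0288
grip_force: 60.2
```

Request:
play_rows([
  {"travel":[0,0,-0.2],"twist":[0,0,0]},
  {"travel":[0,0,-0.2],"twist":[0,0,0]},
  {"travel":[0,0,-0.1],"twist":[0,0,0]},
  {"travel":[0,0,0],"twist":[0,0,0]},
])

```text
t: 11.1
tool_pos: [0.4711, 0.2142, -0.0142]
tcp_rot: [3.068, -0.674, -0.0]
ft_force: [0.8, -0.3, -3.3]
width: 0.0292
grip_force: 60.2
```

Request:
play_rows([
  {"travel":[0,0,-0.1],"twist":[0,0,0]},
  {"travel":[0,0,0],"twist":[0,0,0]},
])

```text
t: 11.3
tool_pos: [0.4711, 0.2142, -0.0153]
tcp_rot: [3.068, -0.673, -0.0]
ft_force: [0.2, -0.1, -3.2]
width: 0.0287
grip_force: 60.2
```

Request:
play_rows([
  {"travel":[0,0,-0.1],"twist":[0,0,0]},
  {"travel":[0,0,0],"twist":[0,0,0]},
])

```text
t: 11.5
tool_pos: [0.4713, 0.2143, -0.0157]
tcp_rot: [3.068, -0.674, 0.0]
ft_force: [-1.2, -0.6, 2.9]
width: 0.029
grip_force: 60.9
```

Contact with the mat, so I'll release and rise.

Request:
play_rows([
  {"travel":[0,0,0.05],"twist":[0,0,0]},
  {"travel":[0,0,0],"twist":[0,0,0]},
  {"travel":[0,0,0],"twist":[0,0,0]},
  {"travel":[0,0,0],"twist":[0,0,0]},
  {"travel":[0,0,0],"twist":[0,0,0]},
  {"travel":[0,0,0],"twist":[0,0,0]},
  {"travel":[0,0,1],"twist":[0,0,0]},
  {"travel":[0,0,3],"twist":[0,0,0]},
  {"travel":[0,0,3],"twist":[0,0,0]},
], fingers=6.5)

```text
t: 12.4
tool_pos: [0.4706, 0.2141, 0.0552]
tcp_rot: [3.068, -0.673, -0.002]
ft_force: [0.7, 0.8, 0.2]
width: 0.0648
grip_force: 0.0
```

Request:
play_rows([
  {"travel":[0,0,0],"twist":[0,0,0.143]},
  {"travel":[0,0,0],"twist":[0,0,0.143]},
  {"travel":[0,0,0],"twist":[0,0,0.143]},
  {"travel":[0,0,0],"twist":[0,0,0.143]},
  {"travel":[0,0,0],"twist":[0,0,0.143]},
  {"travel":[0,0,0],"twist":[0,0,0.143]},
  {"travel":[0,0,0],"twist":[0,0,0.143]},
  {"travel":[0,0,0],"twist":[0,0,0.143]},
  {"travel":[0,0,0],"twist":[0,0,0.143]},
  {"travel":[0,0,0],"twist":[0,0,0.143]},
  {"travel":[0,0,0],"twist":[0,0,0.141]},
  {"travel":[0,0,0],"twist":[0,0,0]},
], fingers=8.5)

```text
t: 13.6
tool_pos: [0.4713, 0.2142, 0.0548]
tcp_rot: [2.646, 1.693, 0.001]
ft_force: [-0.7, 0.1, 0.8]
width: 0.085
grip_force: 0.0
```

```bash
python3 - <<'E'
from rig import ctrl
from h import *
np.set_printoptions(precision=4,suppress=True)
S=ctrl.read_camera("side");T=ctrl.read_camera("top");s=ctrl.observe();print(s["tool_pos"],s["tcp_rot"],s["q"],s["width"])
y=cv2.Rodrigues(s["tcp_rot"])[0][:,1];print("tool y ang",np.arctan2(y[1],y[0]))
pickle.dump({"top":T,"side":S},open("cam1.pkl","wb"))
g=cv2.cvtColor(S["color"],cv2.COLOR_RGB2GRAY)
print("tcp side px",proj(S,s["tool_pos"]+[0,0,.027]),"exp bores",[proj(S,np.array([.4713+k*np.cos(-.433),.2143+k*np.sin(-.433),.037])) for k in(-.013,.013)])
cv2.imwrite("pics/s4.png",cv2.resize(S["color"][150:250,270:390,::-1],None,fx=5,fy=5,interpolation=cv2.INTER_CUBIC))
E
```

```text
[0.4714 0.2142 0.0547] [2.6483 1.6894 0.0008] [ 0.0537  0.4024 -0.6818  1.9865  0.3312  0.8631 -1.2427] 0.08483435450023327
tool y ang -0.4351344759302587
tcp side px [319.2912 178.7305] exp bores [array([315.2697, 189.9565]), array([322.9292, 192.5359])]
```

View pics/s4.png

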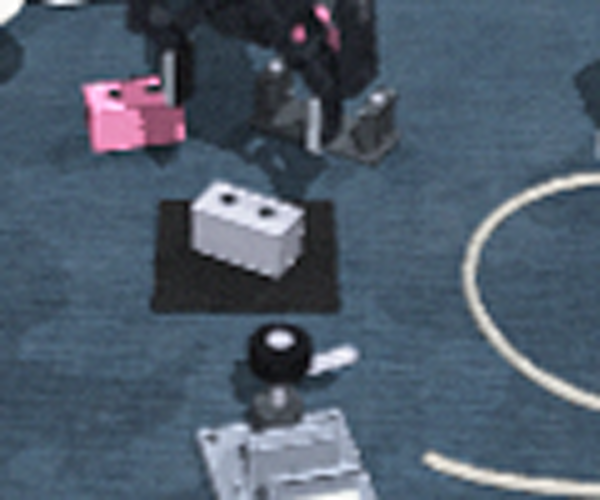

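The block stands upright on the mat. Its bores are at (315.8,189.8) and (323.4,192.4), within 0.5 px of where the robot's x,y predicts, so camera and arm agree in plan. Next is the grip by the ends.

Request:
play_rows([
  {"travel":[0,0,-2],"twist":[0,0,0]},
  {"travel":[0,0,-1.5],"twist":[0,0,0]},
  {"travel":[0,0,-1],"twist":[0,0,0]},
  {"travel":[0,0,-1],"twist":[0,0,0]},
  {"travel":[0,0,-0.8],"twist":[0,0,0]},
  {"travel":[0,0,-0.7],"twist":[0,0,0]},
  {"travel":[0,0,0],"twist":[0,0,0]},
])

```text
t: 14.4
tool_pos: [0.4705, 0.214, -0.0166]
tcp_rot: [-2.646, -1.694, 0.002]
ft_force: [-0.7, 0.2, -1.0]
width: 0.0848
grip_force: 0.0
```

Request:
play_rows([
  {"travel":[0,0,0],"twist":[0,0,0]},
  {"travel":[0,0,0],"twist":[0,0,0]},
  {"travel":[0,0,0],"twist":[0,0,0]},
  {"travel":[0,0,0],"twist":[0,0,0]},
  {"travel":[0,0,0],"twist":[0,0,0]},
  {"travel":[0,0,0],"twist":[0,0,0]},
], fingers=4)

```text
t: 15.0
tool_pos: [0.4718, 0.2148, -0.015]
tcp_rot: [2.646, 1.694, 0.002]
ft_force: [-0.8, -0.1, 4.3]
width: 0.0587
grip_force: 66.4
```

Request:
play_rows([
  {"travel":[0,0,1],"twist":[0,0,0]},
  {"travel":[0,0,2.5],"twist":[0,0,0]},
  {"travel":[0,0,4],"twist":[0,0,0]},
  {"travel":[0,0,4.5],"twist":[0,0,0]},
  {"travel":[0.3,-2,0],"twist":[0,0,0]},
  {"travel":[0.4,-3.2,0],"twist":[0,0,0.025]},
  {"travel":[0.4,-3.6,0],"twist":[0,0,0.025]},
  {"travel":[0.4,-3.6,0],"twist":[0,0,0.025]},
  {"travel":[0.4,-3.6,0],"twist":[0,0,0.025]},
  {"travel":[0.4,-3.6,0],"twist":[0,0,0.025]},
  {"travel":[0.4,-3.6,0],"twist":[0,0,0.025]},
  {"travel":[0.4,-3.6,0],"twist":[0,0,0.025]},
])

```text
t: 16.2
tool_pos: [0.5012, -0.0554, 0.1041]
tcp_rot: [-2.486, -1.92, 0.002]
ft_force: [0.5, 0.1, -2.8]
width: 0.0584
grip_force: 65.6
```

Request:
play_rows([
  {"travel":[0.4,-3.6,0],"twist":[0,0,0]},
  {"travel":[0.4,-3.6,0],"twist":[0,0,0]},
  {"travel":[0.3,-3.6,0],"twist":[0,0,0]},
  {"travel":[0.2,-2.6,0],"twist":[0,0,0]},
  {"travel":[0.1,-1,0],"twist":[0,0,0]},
  {"travel":[0,0,-2],"twist":[0,0,0]},
  {"travel":[0,0,-2],"twist":[0,0,0]},
  {"travel":[0,0,0],"twist":[0,0,0]},
  {"travel":[0,0,0],"twist":[0,0,0]},
])

```text
t: 17.1
tool_pos: [0.5159, -0.1965, 0.0643]
tcp_rot: [-2.485, -1.92, 0.0]
ft_force: [-0.1, 0.0, -1.8]
width: 0.0588
grip_force: 65.6
```

```bash
python3 - <<'E'
from rig import ctrl
from h import *
np.set_printoptions(precision=4,suppress=True)
S=ctrl.read_camera("side");T=ctrl.read_camera("top");s=ctrl.observe();print(s["tool_pos"],s["tcp_rot"],s["q"],s["width"],s["ft_force"])
y=cv2.Rodrigues(s["tcp_rot"])[0][:,1];print("tool y ang",np.arctan2(y[1],y[0]))
pickle.dump({"top":T,"side":S},open("cam2.pkl","wb"))
d=pickle.load(open("cam0.pkl","rb"))["side"]
# left: initial dock for wall lines, right: hover view
a=cv2.resize(d["color"][255:340,295:360,::-1],None,fx=6,fy=6,interpolation=cv2.INTER_CUBIC);b=cv2.resize(S["color"][215:340,295:360,::-1],None,fx=6,fy=6,interpolation=cv2.INTER_CUBIC)[:600]
z=np.zeros((600,780,3),np.uint8);z[:a.shape[0],:390]=a;z[:b.shape[0],390:]=b[:600];cv2.imwrite("pics/s5.png",z)
E
```

```text
[ 0.517  -0.1972  0.0653] [2.4858 1.9189 0.0019] [ 0.7328  0.4186 -0.5529  1.8997  0.2766  0.8971 -0.2115] 0.059152180267617635 [-0.2868  0.5946 -2.6053]
tool y ang -0.2559588724109607
```

View pics/s5.png

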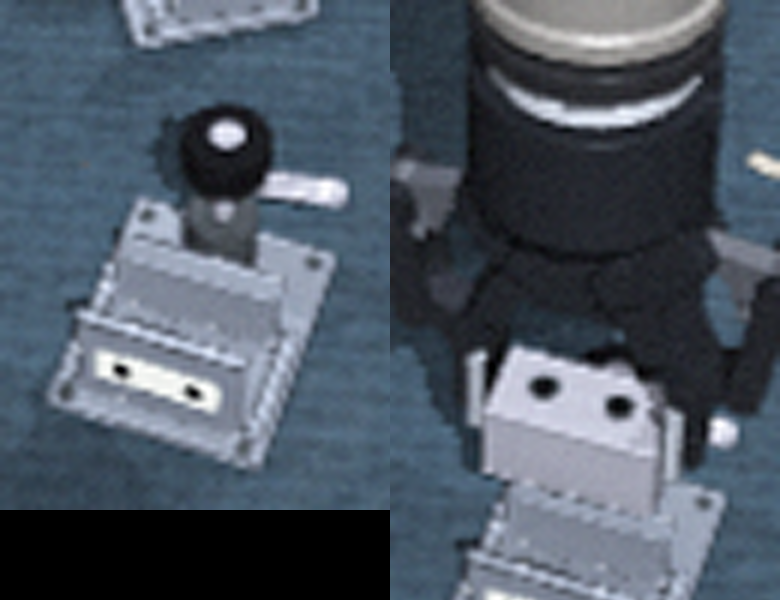

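Left half (first image): the -y wall's top edge runs (308,307.7) to (335.5,315), with the label dots near (315,316.7) and (327,320). Right half: the held block above the dock has its bores near (320.5,279.3) and (333.3,282.7).

```bash
cat > m.py <<'E'
from h import *
np.set_printoptions(precision=4,suppress=True)
d0=pickle.load(open("cam0.pkl","rb"));S,T=d0["side"],d0["top"];S2=pickle.load(open("cam2.pkl","rb"))["side"]
gs=cv2.cvtColor(S["color"],cv2.COLOR_RGB2GRAY).astype(np.float32);gt=cv2.cvtColor(T["color"],cv2.COLOR_RGB2GRAY).astype(np.float32);g2=cv2.cvtColor(S2["color"],cv2.COLOR_RGB2GRAY).astype(np.float32)
f=lambda p,o:(np.array(p)+.5)/6-.5+np.array(o)
def dark(g,p,h=2):
    x,y=np.round(p).astype(int);w=g[y-h:y+h+1,x-h:x+h+1];w=np.clip(np.percentile(w,80)*.9-w,0,None);Y,X=np.mgrid[y-h:y+h+1,x-h:x+h+1];return np.array([(w*X).sum(),(w*Y).sum()])/w.sum()
b=[dark(g2,f(p,(295,215))) for p in((153,386),(230,406))]
B=[cast(S2,p,.1167) for p in b];v=B[1]-B[0];print("held bores px",b,"mid",(B[0]+B[1])/2,"ang",np.arctan2(v[1],v[0]),np.linalg.norm(v))
N=np.array([.5145,-.1979]);th=-.26;X=np.array([np.cos(th),np.sin(th)]);Y=np.array([-X[1],X[0]])
loc=lambda P:np.array([(P[:2]-N)@X,(P[:2]-N)@Y])*1000
o=(295,255)
for n,p,z in(("-y wall end L",(78,316),.052),("-y wall end R",(243,360),.052),("plate BL",(50,400),.008),("plate BR",(256,468),.008),("plate TR",(335,258),.008),("plate TL",(140,198),.008),("screw BL",(67,390),.008),("screw BR",(244,446),.008),("screw TR",(315,262),.008),("screw TL",(147,215),.008)):
    q=f(p,o)
    if "screw" in n:q=dark(gs,q,1)
    print(n,q,loc(cast(S,q,z)))
D=[dark(gs,f(p,o)) for p in((121,370),(193,393))]
for z in(.02,.03,.04):
    P=[cast(S,q,z) for q in D];v=P[1]-P[0];print("dots",z,loc((P[0]+P[1])/2),np.arctan2(v[1],v[0]),np.linalg.norm(v))
l,r=edge(gs,f((78,314),o),f((243,357),o));a,b_=cast(S,l[2:]-5*l[:2],.052),cast(S,l[2:]+5*l[:2],.052);v=b_-a;print("wall top line ang",np.arctan2(v[1],v[0])%np.pi-np.pi,loc(a),loc(b_),r)
# top-view screws
for n,p in(("BL? (+y,-x)",(492,190)),("(-y,-x)",(655,240)),("(+y,+x)",(520,70))):
    q=(np.array(p)+.5)/6.6-.5+[310,175];q=dark(gt,q,1);print("T",n,q,loc(cast(T,q,.008)))
E
python3 m.py
```

```text
held bores px [array([320.2064, 279.0675]), array([332.7402, 282.3223])] mid [ 0.5157 -0.1955  0.1167] ang -0.24386930312719787 0.025991120440406107
-y wall end L [307.5833 307.25  ] [-29.7349 -24.0828]
-y wall end R [335.0833 314.5833] [ 28.8262 -22.3037]
plate BL [302.9167 321.25  ] [-38.3064 -30.2165]
plate BR [337.25   332.5833] [ 38.3537 -32.1198]
plate TR [350.4167 297.5833] [40.0989 63.5484]
plate TL [317.9167 287.5833] [-38.3897  66.0126]
screw BL [305.4905 319.8795] [-34.3784 -25.2208]
screw BR [335.1064 329.1303] [ 31.7443 -25.7852]
screw TR [346.757  298.4212] [32.9532 58.5327]
screw TL [319.0399 290.4658] [-33.1852  58.9512]
dots 0.02 [ -2.6304 -18.4583] -0.2975036056362459 0.026502837212559683
dots 0.03 [ -0.4696 -25.1942] -0.2975036056362448 0.026107839903365283
dots 0.04 [  1.6912 -31.9301] -0.2975036056362457 0.0257128425941709
wall top line ang -0.3019424688543526 [-10.6869 -23.7826] [  9.9964 -24.6506] 0.6706709
T BL? (+y,-x) [384. 204.] [-32.0185  58.4972]
T (-y,-x) [409.3027 210.4145] [-30.3305 -23.673 ]
T (+y,+x) [387.     184.3166] [31.8307 65.142 ]
```

Side-view checks:
- The wall ends sit at ±29 mm (60 mm wall) and the screws are symmetric, so the nest's x is centred within about 0.7 mm.
- Yaw is about -0.272.
- The held block gives the camera-to-arm offset, so the nest in tool terms is (0.5147,-0.1986).

I'll align and lower.

Request:
play_rows([
  {"travel":[-0.17,-0.08,0],"twist":[0,0,-0.016]},
  {"travel":[0,0,-1],"twist":[0,0,0]},
  {"travel":[0,0,-1],"twist":[0,0,0]},
  {"travel":[0,0,-0.7],"twist":[0,0,0]},
  {"travel":[0,0,-0.5],"twist":[0,0,0]},
  {"travel":[0,0,-0.5],"twist":[0,0,0]},
  {"travel":[0,0,-0.4],"twist":[0,0,0]},
  {"travel":[0,0,0],"twist":[0,0,0]},
])

```text
t: 18.0
tool_pos: [0.5141, -0.1984, 0.0226]
tcp_rot: [-2.502, -1.898, 0.001]
ft_force: [-1.1, 0.2, -2.0]
width: 0.0586
grip_force: 65.9
```

Request:
play_rows([
  {"travel":[0,0,-0.3],"twist":[0,0,0]},
  {"travel":[0,0,-0.3],"twist":[0,0,0]},
  {"travel":[0,0,-0.2],"twist":[0,0,0]},
])

```text
t: 18.3
tool_pos: [0.5144, -0.1986, 0.0151]
tcp_rot: [2.503, 1.898, 0.0]
ft_force: [-0.2, 0.3, -3.6]
width: 0.0584
grip_force: 65.9
```

Request:
play_rows([
  {"travel":[0,0,-0.3],"twist":[0,0,0]},
  {"travel":[0,0,-0.3],"twist":[0,0,0]},
])

```text
t: 18.5
tool_pos: [0.5145, -0.1986, 0.0091]
tcp_rot: [2.503, 1.898, 0.0]
ft_force: [0.7, -0.2, -2.3]
width: 0.059
grip_force: 65.9
```

Request:
play_rows([
  {"travel":[0,0,-0.3],"twist":[0,0,0]},
  {"travel":[0,0,-0.3],"twist":[0,0,0]},
  {"travel":[0,0,-0.3],"twist":[0,0,0]},
  {"travel":[0,0,-0.2],"twist":[0,0,0]},
])

```text
t: 18.9
tool_pos: [0.5143, -0.1985, -0.0021]
tcp_rot: [-2.503, -1.899, 0.0]
ft_force: [-0.8, 0.3, -2.9]
width: 0.059
grip_force: 65.9
```

Request:
play_rows([
  {"travel":[0,0,-0.2],"twist":[0,0,0]},
  {"travel":[0,0,-0.2],"twist":[0,0,0]},
  {"travel":[0,0,0],"twist":[0,0,0]},
])

```text
t: 19.2
tool_pos: [0.5142, -0.1985, -0.006]
tcp_rot: [-2.503, -1.898, 0.0]
ft_force: [-0.4, -0.5, -3.0]
width: 0.0583
grip_force: 65.9
```

Request:
play_rows([
  {"travel":[0,0,-0.2],"twist":[0,0,0]},
  {"travel":[0,0,-0.15],"twist":[0,0,0]},
  {"travel":[0,0,0],"twist":[0,0,0]},
])

```text
t: 19.5
tool_pos: [0.5143, -0.1985, -0.0095]
tcp_rot: [-2.503, -1.898, 0.0]
ft_force: [-1.0, 0.4, -2.7]
width: 0.0587
grip_force: 65.9
```

Request:
play_rows([
  {"travel":[0,0,-0.1],"twist":[0,0,0]},
  {"travel":[0,0,0],"twist":[0,0,0]},
])

```text
t: 19.7
tool_pos: [0.5146, -0.1986, -0.0099]
tcp_rot: [2.503, 1.898, -0.0]
ft_force: [-1.8, 0.7, 1.5]
width: 0.0589
grip_force: 66.0
```

Request:
play_rows([
  {"travel":[0,0,-0.1],"twist":[0,0,0]},
  {"travel":[0,0,0],"twist":[0,0,0]},
])

```text
t: 19.9
tool_pos: [0.5146, -0.1986, -0.01]
tcp_rot: [2.503, 1.898, -0.001]
ft_force: [-4.4, 0.7, 8.7]
width: 0.0589
grip_force: 67.1
```

The block is seated: contact at tool z -0.010 matches the nest floor. Release and rise.

Request:
play_rows([
  {"travel":[0,0,0.15],"twist":[0,0,0]},
  {"travel":[0,0,0],"twist":[0,0,0]},
  {"travel":[0,0,0],"twist":[0,0,0]},
  {"travel":[0,0,0],"twist":[0,0,0]},
  {"travel":[0,0,0],"twist":[0,0,0]},
  {"travel":[0,0,0],"twist":[0,0,0]},
  {"travel":[0,0,1],"twist":[0,0,0]},
  {"travel":[0,0,2],"twist":[0,0,0]},
  {"travel":[0,0,3],"twist":[0,0,0]},
  {"travel":[0,0,4],"twist":[0,0,0]},
  {"travel":[0,0,0],"twist":[0,0,0]},
], fingers=8)

```text
t: 21.0
tool_pos: [0.5191, -0.1995, 0.0962]
tcp_rot: [2.495, 1.893, 0.009]
ft_force: [2.2, -0.5, -1.0]
width: 0.0804
grip_force: 0.0
```

```bash
python3 - <<'E'
from rig import ctrl
from h import *
np.set_printoptions(precision=4,suppress=True)
S=ctrl.read_camera("side");T=ctrl.read_camera("top");s=ctrl.observe();print(s["t"],s["tool_pos"],s["tcp_rot"],s["width"],s["ft_force"])
pickle.dump({"top":T,"side":S},open("cam3.pkl","wb"))
for n,P in(("exp block top",[.514,-.197,.042]),("exp cap",[.5267,-.1510,.078])):print(n,proj(S,P))
a=cv2.resize(S["color"][225:345,280:380,::-1],None,fx=5,fy=5,interpolation=cv2.INTER_CUBIC);cv2.imwrite("pics/s6.png",a)
E
```

```text
21.1 [ 0.5154 -0.1989  0.0919] [2.5008 1.8967 0.002 ] 0.08031837633437712 [ 0.2352  0.1587 -0.4709]
exp block top [324.7266 304.7996]
exp cap [332.3905 277.0111]
```

View pics/s6.png

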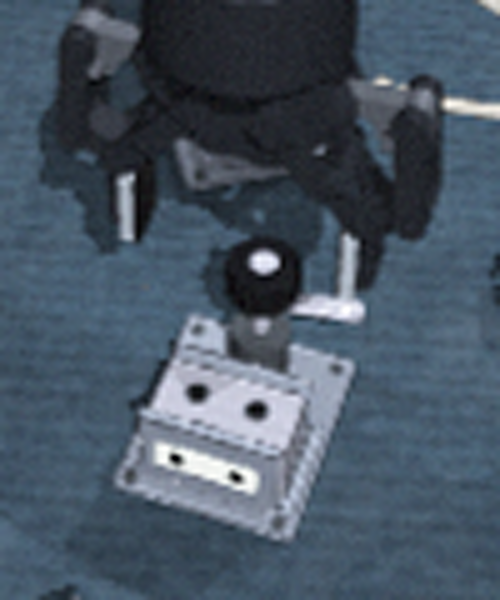

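The block is home in the nest with bores near (319.5,303) and (331,307) as predicted. The knob is still up with its tongue pointing along +x. Next I'll move over the knob.

Request:
play_rows([
  {"travel":[0.6,2.3,0],"twist":[0,0,0]},
  {"travel":[0.68,2.33,0],"twist":[0,0,0]},
  {"travel":[0,0,0],"twist":[0,0,0]},
  {"travel":[0,0,0],"twist":[0,0,0]},
  {"travel":[0,0,0],"twist":[0,0,0]},
], fingers=5.5)

```text
t: 21.6
tool_pos: [0.5264, -0.1532, 0.0895]
tcp_rot: [-2.503, -1.897, 0.002]
ft_force: [-0.6, -0.0, -0.2]
width: 0.0552
grip_force: 0.0
```

Request:
play_rows([
  {"travel":[0,0,-1.5],"twist":[0,0,0]},
  {"travel":[0,0,-1],"twist":[0,0,0]},
  {"travel":[0,0,-0.8],"twist":[0,0,0]},
  {"travel":[0,0,-0.8],"twist":[0,0,0]},
  {"travel":[0,0,-0.7],"twist":[0,0,0]},
  {"travel":[0,0,-0.5],"twist":[0,0,0]},
  {"travel":[0,0,0],"twist":[0,0,0]},
])

```text
t: 22.3
tool_pos: [0.5267, -0.1521, 0.0365]
tcp_rot: [-2.502, -1.898, 0.001]
ft_force: [-0.2, -0.2, 0.1]
width: 0.055
grip_force: 0.0
```

Request:
play_rows([
  {"travel":[0,0,-0.2],"twist":[0,0,0]},
  {"travel":[0,0,0],"twist":[0,0,0]},
  {"travel":[0,0,0],"twist":[0,0,0]},
  {"travel":[0,0,0],"twist":[0,0,0]},
  {"travel":[0,0,0],"twist":[0,0,0]},
  {"travel":[0,0,0],"twist":[0,0,0]},
], fingers=1.5)

```text
t: 22.9
tool_pos: [0.5273, -0.1522, 0.0356]
tcp_rot: [2.503, 1.898, -0.0]
ft_force: [-1.4, 0.6, 4.1]
width: 0.0291
grip_force: 59.3
```

Request:
play_rows([
  {"travel":[0,0,-0.3],"twist":[0,0,0]},
  {"travel":[0,0,-0.3],"twist":[0,0,0]},
  {"travel":[0,0,-0.2],"twist":[0,0,0]},
  {"travel":[0,0,-0.1],"twist":[0,0,0]},
  {"travel":[0,0,0],"twist":[0,0,0]},
])

```text
t: 23.4
tool_pos: [0.5273, -0.1522, 0.0264]
tcp_rot: [2.503, 1.898, -0.0]
ft_force: [-2.6, 0.6, 7.3]
width: 0.0295
grip_force: 59.4
```

The knob is pressed about 9 mm with a 7 N push, matching the spring. Now turning clockwise.

Request:
play_rows([
  {"travel":[0,0,0],"twist":[0,0,-0.12]},
  {"travel":[0,0,0],"twist":[0,0,-0.12]},
  {"travel":[0,0,0],"twist":[0,0,-0.12]},
  {"travel":[0,0,0],"twist":[0,0,-0.12]},
  {"travel":[0,0,0],"twist":[0,0,-0.12]},
  {"travel":[0,0,0],"twist":[0,0,-0.12]},
  {"travel":[0,0,0],"twist":[0,0,-0.12]},
  {"travel":[0,0,0],"twist":[0,0,-0.12]},
  {"travel":[0,0,0],"twist":[0,0,-0.12]},
  {"travel":[0,0,0],"twist":[0,0,-0.12]},
  {"travel":[0,0,0],"twist":[0,0,-0.12]},
  {"travel":[0,0,0],"twist":[0,0,0]},
])

```text
t: 24.6
tool_pos: [0.5277, -0.1528, 0.0268]
tcp_rot: [3.14, -0.038, 0.001]
ft_force: [-1.6, -0.4, 6.9]
width: 0.0293
grip_force: 59.6
```

```bash
cat > o.py <<'E'
from rig import ctrl
from h import *
s=ctrl.observe();y=cv2.Rodrigues(s["tcp_rot"])[0][:,1]
print(s["t"],s["tool_pos"].round(4),"yaw",np.arctan2(y[1],y[0]).round(3),s["ft_force"].round(1),s["ft_torque"].round(3),s["q"][6].round(2),s["width"].round(4),s["tau"][6].round(3))
E
python3 o.py
```

```text
Traceback (most recent call last):
  File "o.py", line 4, in <module>
    print(s["t"],s["tool_pos"].round(4),"yaw",np.arctan2(y[1],y[0]).round(3),s["ft_force"].round(1),s["ft_torque"].round(3),s["q"][6].round(2),s["width"].round(4),s["tau"][6].round(3))
                                                                                                                                               ^^^^^^^^^^^^^^^^
AttributeError: 'float' object has no attribute 'round'
```

Turned 1.32 rad so far with no resistance. I'll continue to the stop in smaller steps.

Request:
play_rows([
  {"travel":[0,0,0],"twist":[0,0,-0.05]},
  {"travel":[0,0,0],"twist":[0,0,-0.05]},
  {"travel":[0,0,0],"twist":[0,0,-0.05]},
  {"travel":[0,0,0],"twist":[0,0,0]},
])

```text
t: 25.0
tool_pos: [0.5276, -0.1528, 0.0268]
tcp_rot: [3.129, -0.271, 0.001]
ft_force: [-2.5, -0.6, 6.8]
width: 0.0293
grip_force: 59.6
```

```bash
sed -i 's/s\["width"\].round(4)/round(s["width"],4)/' o.py; python3 o.py
```

```text
25.0 [ 0.5276 -0.1528  0.0268] yaw -1.744 [-2.5 -0.6  6.8] [-0.076  0.512 -0.054] -1.65 0.0293 -0.126
```

Request:
play_rows([
  {"travel":[0,0,0],"twist":[0,0,-0.05]},
  {"travel":[0,0,0],"twist":[0,0,-0.05]},
  {"travel":[0,0,0],"twist":[0,0,0]},
])

```text
t: 25.3
tool_pos: [0.5276, -0.1529, 0.0267]
tcp_rot: [3.111, -0.427, 0.001]
ft_force: [-2.7, 0.5, 6.1]
width: 0.029
grip_force: 59.6
```

```bash
python3 o.py
```

```text
25.3 [ 0.5276 -0.1529  0.0267] yaw -1.844 [-2.7  0.5  6.1] [-0.085  0.57  -0.028] -1.74 0.029 -0.126
```

Request:
play_rows([
  {"travel":[0,0,0],"twist":[0,0,-0.05]},
  {"travel":[0,0,0],"twist":[0,0,-0.05]},
  {"travel":[0,0,0],"twist":[0,0,0]},
])

```text
t: 25.6
tool_pos: [0.5276, -0.1529, 0.0268]
tcp_rot: [3.086, -0.582, 0.001]
ft_force: [-2.5, -0.1, 6.9]
width: 0.0293
grip_force: 59.6
```

```bash
python3 o.py
```

```text
25.6 [ 0.5276 -0.1529  0.0268] yaw -1.943 [-2.5 -0.1  6.9] [-0.063  0.625 -0.009] -1.83 0.0293 -0.174
```

Request:
play_rows([
  {"travel":[0,0,0],"twist":[0,0,-0.05]},
  {"travel":[0,0,0],"twist":[0,0,-0.05]},
  {"travel":[0,0,0],"twist":[0,0,0]},
])

```text
t: 25.9
tool_pos: [0.529, -0.1537, 0.0271]
tcp_rot: [3.053, -0.734, 0.007]
ft_force: [0.7, -1.8, 4.8]
width: 0.0292
grip_force: 59.4
```

```bash
python3 o.py
```

```text
25.9 [ 0.529  -0.1537  0.0271] yaw -2.043 [ 0.7 -1.8  4.8] [-0.37   0.005 -0.065] -1.91 0.0292 -0.056
```

The side load jumped and released at 1.77 rad of turn, as if the grip slipped at the stop. I'll let go, rise, and check the cap height and tongue numerically.

Request:
play_rows([
  {"travel":[0,0,0],"twist":[0,0,0]},
  {"travel":[0,0,0],"twist":[0,0,0]},
  {"travel":[0,0,0],"twist":[0,0,0]},
  {"travel":[0,0,0],"twist":[0,0,0]},
  {"travel":[0,0,0],"twist":[0,0,0]},
  {"travel":[0,0,1],"twist":[0,0,0]},
  {"travel":[0,0,2],"twist":[0,0,0]},
  {"travel":[0,0,4],"twist":[0,0,0]},
  {"travel":[0,0,4],"twist":[0,0,0]},
  {"travel":[0,3,4],"twist":[0,0,0]},
  {"travel":[0,4,0],"twist":[0,0,0]},
  {"travel":[0,4,0],"twist":[0,0,0]},
], fingers=6)

```text
t: 27.1
tool_pos: [0.5285, -0.0415, 0.179]
tcp_rot: [-3.053, 0.737, -0.008]
ft_force: [0.3, -0.2, -0.2]
width: 0.0594
grip_force: 0.0
```

```bash
python3 - <<'E'
from rig import ctrl
from h import *
np.set_printoptions(precision=4,suppress=True)
S=ctrl.read_camera("side");T=ctrl.read_camera("top");d=pickle.load(open("cam3.pkl","rb"));pickle.dump({"top":T,"side":S},open("cam4.pkl","wb"))
g=cv2.cvtColor(S["color"],cv2.COLOR_RGB2GRAY).astype(float)
for z in(.078,.069):print("cap exp",z,proj(S,[.5267,-.1510,z]))
print("cap meas",cent(np.clip(g-100,0,None)*(g>100),(329,275,337,284)))
print(g[272:290:1,322:344].astype(int))
# tongue expected (locked across: towards -y from axis, top z .069-.009-.012=.048)
th=-.27;Yd=np.array([-np.sin(th),np.cos(th),0])
for r in(.02,.03,.042):print("tongue",r,proj(S,np.array([.5267,-.151,.048])-r*Yd))
print("diff bright",[(x,y,int(g[y,x])) for y in range(285,310,3) for x in range(318,340,3)])
E
python3 o.py
```

```text
cap exp 0.078 [332.3905 277.0111]
cap exp 0.069 [332.247  279.8146]
cap meas [332.3864 279.534 ]
[[ 75  77  82  77  77  82  85  84  80  84  81  77  77  84  86  84  80  84
   82  85  85  79]
 [ 79  80  78  82  83  81  82  80  84  81  75  76  76  78  78  74  75  71
   75  75  79  77]
 [ 81  85  83  85  86  84  81  80  76  74  71  71  72  77  76  76  79  74
   77  81  78  81]
 [ 73  76  75  74  72  71  68  52  37  24  30  28  26  44  71  83  86  80
   80  88  89  89]
 [ 75  76  74  62  40  34  29  25  20  22  22  22  22  25  25  48  83  76
   72  76  76  74]
 [ 71  43  46  44  31  29  19  24  32  72  96  90  60  31  26  29  42  67
   73  78  75  73]
 [ 46  40  49  41  23  26  25  46 100 174 217 204 152  63  22  27  29  56
   81  82  79  77]
 [ 40  45  45  28  26  28  25  94 186 213 204 210 197 118  17  30  23  42
   72  83  84  77]
 [ 46  43  38  24  30  30  23  59 152 211 211 210 217 173  26  30  31  35
   50  83  73  76]
 [ 46  49  43  26  19  23  27  20  96 190 213 201 169  68  22  29  25  31
   55  84  76  77]
 [ 49  48  42  21  29  31  33  25  20  40  81  77  16  28  24  29  36  36
[... 1384 characters left out ...]
, 217), (333, 297, 65), (336, 297, 54), (339, 297, 162), (318, 300, 217), (321, 300, 205), (324, 300, 185), (327, 300, 231), (330, 300, 204), (333, 300, 171), (336, 300, 198), (339, 300, 152), (318, 303, 30), (321, 303, 109), (324, 303, 201), (327, 303, 151), (330, 303, 207), (333, 303, 226), (336, 303, 192), (339, 303, 148), (318, 306, 227), (321, 306, 224), (324, 306, 222), (327, 306, 227), (330, 306, 21), (333, 306, 147), (336, 306, 221), (339, 306, 208), (318, 309, 153), (321, 309, 219), (324, 309, 225), (327, 309, 224), (330, 309, 194), (333, 309, 228), (336, 309, 222), (339, 309, 139)]
27.2 [ 0.5276 -0.0348  0.1778] yaw -2.033 [ 0.4 -1.1 -0.2] [-0.03   0.031 -0.042] -2.09 0.0597 -0.291
```

The cap stays about 8–9 mm down with nothing holding it, the bright tongue at (327–330, 291–300) lies across the block, and the bores have not moved. Handing in.

```bash
python3 -c "
from rig import ctrl
print(ctrl.hand_in())"
```

```text
the job is handed in; nothing more can be done
None
```

The long block was set down on the mat, lowered home into the two-dot dock and locked; at hand-in the knob was staying down by itself with the tongue across the block, and the judge returned no result.

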